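Lock the slat in the clamping jig

TASK

Clamp the wooden slat in the jig: with the fingertips, push the orange-capped pin along the L-shaped slot in the green plate to the corner, then push it sideways round the corner right to the end of the short leg, so that the jaw holds the slat square up to the fence. Only push: do not grip or lift the pin or the slat, and leave the other things on the jig and bench where they are.

Things in the scene. Friction and masses are not known exactly. Their poses are not given: they have to be found in the camera images.
- jig: Clamping jig fixed to the bench: dark film-faced board 320 x 270 x 18 mm with a green slotted steel plate, a jaw and a reddish wooden fence. Origin on the bench surface under the slot's long leg; +x runs along the long leg towards jaw and fence, +y along the short leg, z up. Board spans x -115 to 205, y -155 to 115 mm. Fence: inner face at x 173 mm, top 46 mm above the bench.
- slot_start (a point): Start of the L-shaped slot's long leg, on the centre line, at the top of the green plate (46 mm above the bench); at jig (-65, 0) mm. Axes as the jig's. The plate is flat, 6 mm thick, and covers jig x -100 to 75, y -50 to 90 mm; the slot is 24 mm wide.
- slot_corner (a point): Corner of the slot, on the centre line, at plate-top height; at jig (35, 0) mm, 100 mm from the start. Axes as the jig's.
- slot_end (a point): End of the slot's short leg, on the centre line, at plate-top height; at jig (35, 50) mm, 50 mm from the corner along jig +y. Axes as the jig's.
- pin_top (a point): Centre of the top of the locking pin: upright 18 mm round steel pin with orange cap, standing 36 mm above the green plate (top 82 mm above the bench). A guide below keeps it upright; 3 mm play to each side in the slot; it slides with 1 to 3 N (under 8 N while it drives the jaw), stays where it is left, and is loose upwards by 12 mm.
- pin_along (a joint): position of the pin along jig +x in m: 0 at the slot start, 0.100 at the corner and in the short leg (0.097 to 0.103 there because of play). At the start between 0 and 0.035.
- pin_across (a joint): position of the pin along jig +y in m: 0 on the long leg's centre line, 0.050 at the end of the short leg (it stops at 0.053). The slot walls keep it within 0.003 of 0 until the pin is at the corner.
- pin_lift (a joint): height of the pin above its seat in m, 0 when seated; it drops back by itself
- jaw (a joint): travel of the aluminium jaw towards the fence in m, 0 as it starts. From pin_along = 0.070 onwards the pin drives it through a hidden bar under the plate, so it reaches about 0.030 with the pin at the corner, and it stays there.
- jaw_face (a point): middle of the upper front edge of the jaw (110 mm wide along jig y, 42 mm above the bench); at jig x 115 mm when jaw = 0
- slat: loose pale wooden slat 24 (x) x 130 (y) x 20 (z) mm lying on the jig board (18 mm above the bench) between jaw and fence, at the start a little askew; origin at the centre of its underside. Its centre starts at jig x 138 to 146 mm and ends near 158 mm when the jaw has pushed it square against the fence, with 1 to 4 mm of slack.
- tile: square of pale beech, 60 x 60 x 12 mm, lying on the jig board beside the green plate; a bystander, leave it alone. Origin at its underside.
- foot: steel levelling foot, 40 mm disc with an upright 10 mm stud, 55 mm tall, standing on the jig board; a bystander, leave it alone. Origin at its underside.
- glue: white glue bottle with red cap, 56 mm wide, 150 mm tall; a bystander, leave it alone. Origin at its underside.
- mallet: wooden mallet lying down, about 235 mm long, head 110 x 55 x 60 mm; a bystander, leave it alone. Origin at its underside.
- screwdriver: screwdriver lying on the bench; a bystander, leave it alone. Origin at its underside.
- brush: brush lying on the bench; a bystander, leave it alone. Origin at its underside.
- offcut: pale beech offcut, 100 x 45 x 45 mm; a bystander, leave it alone. Origin at its underside.
Mind the look-alikes: they are no part of the job. Leave any blue or turquoise look-alike of the slat alone.

How it is judged:
On the way, in this order (a step that is already met when the one before it is completed fails the run):
1. the pin has been pushed along the long leg to the corner (value of joint pin_along above 0.095 m and value of joint pin_across below 0.012 m).
2. the pin has been pushed to the end of the short leg (value of joint pin_across above 0.045 m), for 0.2 s.
At the end, for the whole second after the job is handed in: Pin at rest at the end of the short leg (at least 45 of 50 mm across, 93 mm along), seated within 3 mm; jaw advanced at least 24 mm; slat at rest, flat on the jig board, its centre 151 to 166 mm along jig x, square to the fence within 0.06 rad (value of joint pin_across above 0.045 m and value of joint pin_along above 0.093 m and value of joint pin_lift below 0.003 m and value of joint jaw above 0.024 m and x of slat in the frame of jig between 0.151 and 0.166 m and angle between the x axis of slat and the x axis of jig, either way round below 0.06 rad and z of slat in the frame of jig below 0.022 m and linear speed of slat below 0.01 m/s and velocity of joint pin_across between -0.005 and 0.005 m/s); the robot touches nothing.
It fails at once if the pin is lifted more than 5 mm (value of joint pin_lift above 0.005 m).
It fails at once if the slat is lifted more than 8 mm off the jig board (z of slat in the frame of jig above 0.026 m).
It fails at once if a bystander is moved more than 20 mm (distance of any of tile, foot, glue, mallet, screwdriver, brush, offcut from where it was at the start of the episode above 0.02 m).
It also fails if it takes over 48 s, if anything falls off the work surface, if the arm or the gripper's body presses on something with over 40 N, if the wrist force passes 120 N, or if a joint passes its speed limit or range.

ROBOT

A 7-joint arm with a two-finger parallel gripper is mounted at the origin on the work surface. World frame = base frame: x ahead of the robot, y to its left, z up, the work surface at z = 0. Lengths are in m, angles in rad, forces in N, time in s.
With the tool pointing down it reaches from about 0.35 to 0.9 m from the base axis. Payload 8.1 kg.
Tool frame: the origin (TCP) lies midway between the tips of the shut fingers; the grasp point (between the pads) lies 19 mm behind it (arm.hold_point_z is the distance from the TCP to the grasp point, in m); z points along the fingers, y is the direction in which the jaws open and shut (so a half turn about z gives the same grasp; the last joint's range is limited). The gripper opens to 92 mm and grips with 3 to 60 N. Pads are 19 mm wide; open, the fingers measure 130 mm over their backs; the gripper's body (75 mm by 190 mm) begins 47 mm behind the grasp point.
Start: joints at [1.009, 0.434, 0.025, 1.573, -0.012, 1.134, -0.075], TCP at [0.277, -0.56, 0.227] pointing down, gripper open.
Joint ranges: [-2.62, 2.62], [-0.44, 2.09], [-1.27, 1.32], [0.08, 2.57], [-1.32, 4.46], [0.12, 2], [-2.74, 2.74]. Speed limits (rad/s): [2.22, 2.22, 3.01, 3.01, 3.14, 3.14, 3.14].

INTERFACE

Orientations are given as a rotation vector (axis times angle).
In Python, from cell import arm gives the robot as it stands.
- The arm moves only by the shell command python3 -m pendant 'ROWS' [FORCE]. ROWS is JSON, a list of rows, each a list of 3 entries, a list of its own where there are three numbers: the shift along the tool's x, y, z in m, then the turn, a rotation vector about the tool's x, y, z in degrees, then the finger opening in m, from 0 to 0.0918. A call has 1 to 10 rows; each row shifts and turns the commanded pose from where the row before left it, along the tool's axes as they then stand; what a row does not reach is not made up. A row lasts 1/8 s, in which the tool goes at most 62.5 mm and 10.7 degrees, less where a joint would pass 70% of its speed; a pose out of reach is approached as far as the arm can. A call with a gripper value outside its range is refused whole. The fingers move at their own pace and stop on an object; FORCE is the grip in N (left out, the last holds). Time passes only in rows, so rows that do not move let the fingers close. It gives the time, the measured TCP pose, the force and the opening at its end, in the units of the state.
- arm.observe(): the state, without advancing time (a new reading comes with each control period).
- arm.get_image(name): name is "scene" or "top" or "wrist"; returns (picture, depth): 420x560x3 uint8, red, green, blue; 420x560 float32, m along the optical axis (not along the pixel's ray), 0 where there is no reading.
- arm.camera_params(name): a dict with "fovy" (degrees; the focal length in pixels is half the picture's height over the tangent of half this angle, whatever the lens; pixels are square), "cx", "cy" (the principal point, pixels), "rvec" (rotation vector, rad) and "tvec" (3), from world to camera coordinates, as OpenCV has them; the wrist camera has in their place "mount" (4x4, takes a point from camera to tool coordinates, whose origin is the TCP and whose axes are the flange's). Camera axes: x right, y down, z forward; pixel columns grow to the right and rows downward; lengths in m; the calibration is good to about 2 mm. A picture is of the moment at which its call begins: read the wrist's pose just before it. camera_params takes no time and is no camera call.
- arm.sign_off(): hands the job in, once; it reports no verdict.
Trained networks look in the newest picture that a camera, given by its name, has taken for a name from the list of things; names that differ only in an ending like _2 or _b are one class to them, and where a whole thing is asked for, a point or a joint stands for the part that bears it (a point fixed in the world has none). Each returns a list of dicts, best first, with "conf" (0 to 1); they miss things now and then, are a little off and sometimes report something else, mostly with a low value. They report only what shows in the picture. A call takes as long as a camera call. They do not tell look-alikes from the thing itself.
- arm.look_for(camera, label): "rect" ([centre column, centre row, width, height] in pixels, round what is visible of it).
- arm.masks_of(camera, label): "pixels" (420x560 bool, what is visible of it) and "rect" ([centre column, centre row, width, height] in pixels, round what is visible of it).
The state is a dict: "clock": time; "joints": joint angles; "dq": joint speeds; "joint_efforts": joint torques, N m; "position": TCP position; "ee_rot": TCP orientation; "force": force on the tool from outside, world axes, zero at the start; "ft_torque": the same for the moment, N m; "width": opening from 0.0 (shut) to 1.0 (fully open).
Only numpy, scipy, OpenCV 4.12 (cv2) and the standard library are available. Lean on these libraries where they do the work, as an engineer would, in place of code of your own. Each camera call takes 0.05 s, during which the arm holds its last target.

## Working session

There is one attempt and no reset: what is moved stays moved. The work goes in short steps, Python scripts to look and compute and a shell command to move; the robot and the scene stay as the last step left them, time stands still between calls to the robot, and variables do not carry over. Pictures are saved under pics/ and viewed, and the job is handed in when it is done.

```bash
mkdir -p pics; ls
python3 - <<'E'
from cell import arm
import cv2,numpy as np
print(arm.observe())
for n in ["scene","top"]:
    im,d=arm.get_image(n); cv2.imwrite(f"pics/{n}0.png",im[:,:,::-1]); np.savez(f"pics/{n}0.npz",im=im,d=d)
    print(n,arm.camera_params(n))
print(arm.camera_params("wrist"), arm.hold_point_z)
E
```

```text
pics
{'clock': 0.0, 'joints': array([ 1.00939473,  0.43524808,  0.02496501,  1.57411241, -0.01156957,
        1.13400515, -0.07511721]), 'dq': array([ 0.00244381, -0.00047869, -0.00056109,  0.00106359,  0.00082329,
        0.00017251,  0.00046577]), 'joint_efforts': array([-1.35902999e-03, -6.67856312e+01,  9.84846130e-01, -3.14460576e+01,
       -6.05831738e-02,  4.28399455e-02,  1.42158387e-04]), 'position': array([ 0.27650642, -0.559923  ,  0.22592339]), 'ee_rot': array([-3.05781790e+00, -7.13927211e-01,  8.40993819e-04]), 'force': array([0.32045162, 0.72222699, 0.16082101]), 'ft_torque': array([-0.01264787, -0.03733699,  0.00234808]), 'width': 1.0003123240046567}
scene {'fovy': 47.97180996076521, 'cx': 275.63703445909914, 'cy': 207.0071088273092, 'rvec': array([ 1.11091376,  2.3947396 , -1.01861992]), 'tvec': array([ 0.36485856, -0.21633535,  1.48455381])}
top {'fovy': 50.701585695872424, 'cx': 277.5476584319261, 'cy': 209.33071341413697, 'rvec': array([ 2.12858876, -2.09574533,  0.22280442]), 'tvec': array([-0.02686864,  0.49185237,  1.4494017 ])}
{'fovy': 71.19862597666229, 'cx': 281.4632331373434, 'cy': 211.4096830486373, 'mount': array([[ 8.06637158e-04, -9.55008181e-01, -2.96578360e-01,
         7.95079817e-02],
       [ 9.99999621e-01,  8.67584713e-04, -7.38882177e-05,
        -1.01394916e-03],
       [ 3.27870703e-04, -2.96578188e-01,  9.55008519e-01,
        -1.59040376e-01],
       [ 0.00000000e+00,  0.00000000e+00,  0.00000000e+00,
         1.00000000e+00]])} 0.0188
```

View pics/scene0.png

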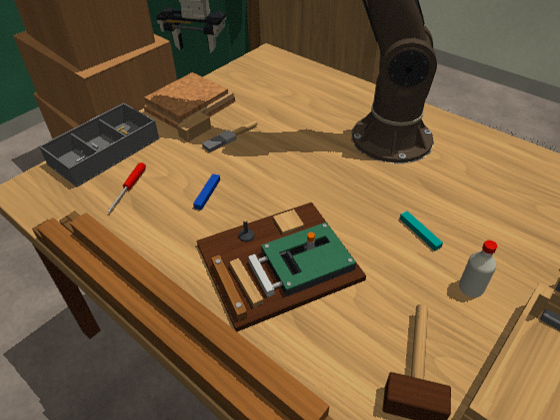

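View pics/top0.png

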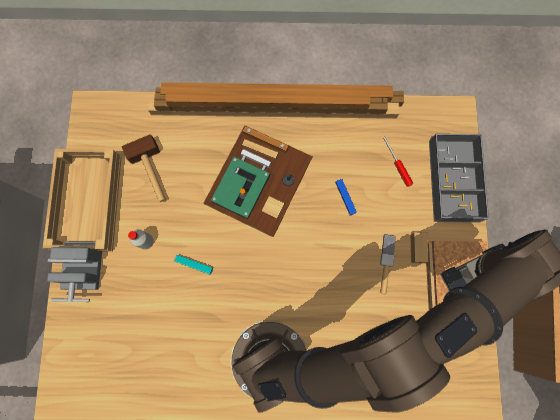

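The scene and top views show the jig at about (250,180) in the top picture, with the orange pin at about (242,191). The fence is up and to the right, and the tile and foot are on the right. The blue bar (346,197) and the turquoise bar (193,264) are look-alikes; the real slat is the pale one inside the jig.

```bash
cat > h.py <<'E'
import numpy as np,cv2
from cell import arm
def cam(n):
    p=arm.camera_params(n);f=210/np.tan(np.radians(p['fovy']/2))
    if 'mount' in p:
        o=arm.observe();R=cv2.Rodrigues(o['ee_rot'])[0];T=np.eye(4);T[:3,:3]=R;T[:3,3]=o['position']
        M=T@p['mount'];Rc=M[:3,:3].T;t=-Rc@M[:3,3]
    else: Rc=cv2.Rodrigues(p['rvec'])[0];t=p['tvec']
    return f,p['cx'],p['cy'],Rc,t
def ray(c,uv,z):
    f,cx,cy,R,t=c;uv=np.atleast_2d(uv).astype(float)
    d=np.c_[(uv[:,0]-cx)/f,(uv[:,1]-cy)/f,np.ones(len(uv))]@R
    o=-R.T@t
    return o+d*((z-o[2])/d[:,2])[:,None]
def proj(c,P):
    f,cx,cy,R,t=c;q=np.atleast_2d(P)@R.T+t
    return np.c_[q[:,0]/q[:,2]*f+cx,q[:,1]/q[:,2]*f+cy]
E
python3 - <<'E'
from h import *
for n in ["top","scene"]:
    z=np.load(f"pics/{n}0.npz");im=z['im'];c=cam(n)
    hsv=cv2.cvtColor(im,cv2.COLOR_RGB2HSV)
    g=cv2.inRange(hsv,(65,100,50),(88,255,255))
    r=(slice(120,240),slice(190,330)) if n=="top" else (slice(210,310),slice(240,370))
    m=np.zeros_like(g);m[r]=g[r]
    m=cv2.morphologyEx(m,cv2.MORPH_OPEN,np.ones((3,3)))
    ys,xs=np.nonzero(m);W=ray(c,np.c_[xs,ys],0.046)[:,:2]
    rect=cv2.minAreaRect((W*1000).astype(np.float32));print(n,len(xs),rect,cv2.boxPoints(rect))
    o=cv2.inRange(hsv,(5,170,150),(18,255,255));mo=np.zeros_like(o);mo[r]=o[r]
    ys,xs=np.nonzero(mo);print('orange',len(xs),xs.mean(),ys.mean(),ray(c,[[xs.mean(),ys.mean()]],0.08))
    for l in ["pin_top","slat","jaw","tile","foot"]:
        print(l,[(x['conf'],np.round(x['rect'])) for x in arm.look_for(n,l)][:3])
    s=im[r];cv2.imwrite(f"pics/{n}0c.png",cv2.resize(s[:,:,::-1],None,fx=4,fy=4,interpolation=cv2.INTER_CUBIC))
E
```

```text
top 1575 ((571.0302734375, 110.12698364257812), (139.50634765625, 174.573486328125), 65.0470199584961) [[462.4643    83.709   ]
 [620.7421    10.060932]
 [679.59625  136.54497 ]
 [521.3184   210.19304 ]]
orange 223 263.1255605381166 143.18834080717488 [[0.7171529 0.0337472 0.08     ]]
pin_top [(0.38, array([243., 195.,  10.,   9.]))]
slat [(0.67, array([346., 198.,  15.,  37.])), (0.66, array([259., 148.,  38.,  19.])), (0.6, array([194., 266.,  40.,  19.]))]
jaw [(0.79, array([255., 166.,  34.,  32.]))]
tile [(0.71, array([273., 208.,  22.,  22.])), (0.54, array([420., 248.,  22.,  32.]))]
foot []
scene 2807 ((574.3339233398438, 108.96443176269531), (140.11973571777344, 175.4550018310547), 65.07612609863281) [[465.2524   82.39892]
 [624.36707   8.45977]
 [683.4154  135.52994]
 [524.3008  209.46909]]
orange 34 302.7647058823529 243.0 [[0.57874425 0.09845477 0.08      ]]
pin_top [(0.72, array([310., 243.,   9.,  15.])), (0.63, array([310., 244.,  11.,  21.]))]
slat [(0.91, array([421., 232.,  43.,  40.])), (0.71, array([244., 284.,  34.,  48.])), (0.56, array([207., 193.,  28.,  37.]))]
jaw [(0.98, array([273., 272.,  49.,  45.])), (0.34, array([418., 364.,  68., 112.])), (0.16, array([247., 282.,  38.,  47.]))]
tile [(0.77, array([286., 223.,  34.,  18.]))]
foot [(0.71, array([248., 233.,  14.,  20.]))]
```

```bash
cat >> h.py <<'E'
YAW=np.radians(-24.94);JO=np.array([.5756,.0861])
def j2w(x,y): c,s=np.cos(YAW),np.sin(YAW);return JO+np.array([c*x-s*y,s*x+c*y])
def w2j(p): c,s=np.cos(YAW),np.sin(YAW);d=np.asarray(p)[...,:2]-JO;return np.stack([c*d[...,0]+s*d[...,1],-s*d[...,0]+c*d[...,1]],-1)
E
python3 - <<'E'
from h import *
out=[]
for n,r in [("top",(120,240,190,330)),("scene",(200,320,200,370))]:
    z=np.load(f"pics/{n}0.npz");im=z['im'];c=cam(n)
    hsv=cv2.cvtColor(im,cv2.COLOR_RGB2HSV)
    o=cv2.inRange(hsv,(5,200,140),(20,255,255))
    u,v=(243,193) if n=="top" else (310,241)
    m=np.zeros_like(o);m[v-12:v+12,u-12:u+12]=o[v-12:v+12,u-12:u+12]
    ys,xs=np.nonzero(m);print(n,len(xs),xs.mean(),ys.mean(),xs.min(),xs.max(),ys.min(),ys.max(),1000*w2j(ray(c,[[xs.mean(),ys.mean()]],0.078)))
    s=cv2.resize(im[r[0]:r[1],r[2]:r[3],::-1],None,fx=4,fy=4,interpolation=cv2.INTER_CUBIC)
    for (x,y,zz) in [(-.065,0,.046),(.035,0,.046),(.035,.05,.046),(-.1,-.05,.046),(.075,.09,.046),(.173,0,.046),(.115,0,.042),(-.115,-.155,.018),(.205,.115,.018)]:
        p=proj(c,[[*j2w(x,y),zz]])[0]; cv2.circle(s,tuple(int(q) for q in ((p-[r[2],r[0]]+.5)*4)),4,(255,0,255),1)
    cv2.imwrite(f"pics/{n}0d.png",s)
E
```

```text
top 21 242.0 191.0 240 244 189 193 [[-31.70189821   1.62015154]]
scene 30 310.7 234.93333333333334 308 314 233 237 [[-30.9524743   -3.31069857]]
```

View pics/top0d.png

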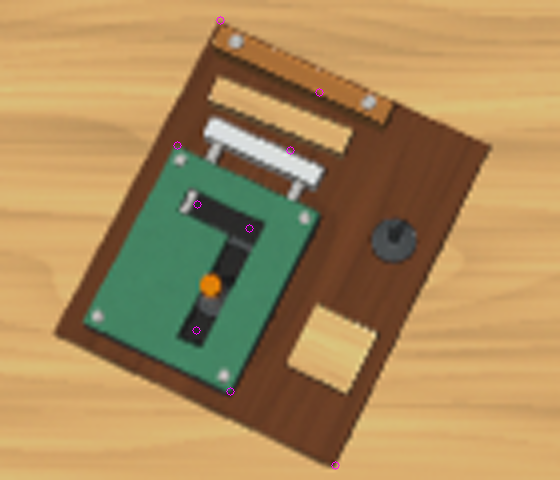

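View pics/scene0d.png

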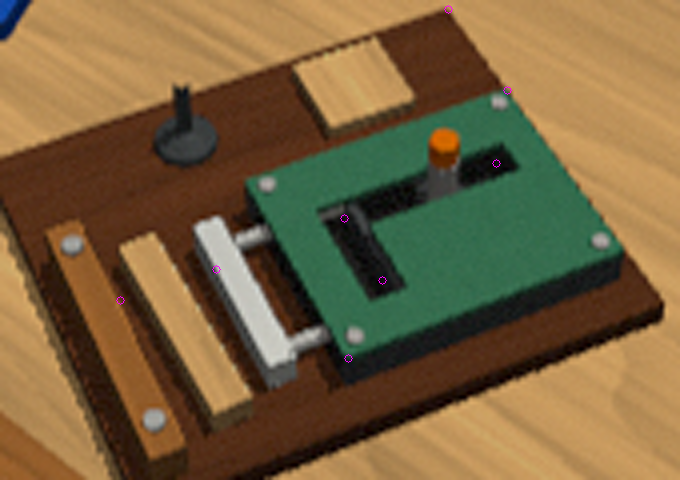

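The overlay matches both views: slot points, board corners and fence are within about 2–3 mm. The pin sits at about jig x = -31 mm, which is pin_along ≈ 0.034. What I could push or clamp by mistake, with top-view pixels:

- **Pin:** the orange cap at (242,191). The foot's stud at (288,180) is dark and not it.
- **Slat:** the pale one at (259,148) in the jig. The blue (346,197) and turquoise (193,264) bars, the tile (273,208) and the fence are not it.

The crop confirms both choices. Next I turn the tool so that tool y lies along jig +x and tool x along jig +y.

```bash
python3 -m pendant '[[[0,0,0],[0,0,-9.7],0],[[0,0,0],[0,0,-9.7],0],[[0,0,0],[0,0,-9.7],0],[[0,0,0],[0,0,-9.7],0],[[0,0,0],[0,0,0],0]]' 10
cat > st.py <<'E'
from h import *
o=arm.observe();R=cv2.Rodrigues(o['ee_rot'])[0]
print('t',o['clock'],'pos',o['position'].round(4),'jig mm',(1000*w2j(o['position'])).round(1),'F',o['force'].round(1),'w',o['width'])
print('toolx yaw',np.degrees(np.arctan2(R[1,0],R[0,0])),'want',90+np.degrees(YAW),'toolz',R[:,2].round(4))
import sys
if len(sys.argv)>1:
    x,y,z=map(float,sys.argv[1:]);d=np.r_[j2w(x/1000,y/1000),z/1000]-o['position'];print('tool shift mm',(1000*R.T@d).round(1))
E
python3 st.py -80 0 150
```

```text
clock: 1.23
position: [0.2767, -0.5605, 0.2267]
ee_rot: [2.649, 1.688, 0.0]
force: [-0.6, 0.6, -0.2]
width: 0.506
t 1.225 pos [ 0.2767 -0.5605  0.2267] jig mm [   1.6 -712.3] F [-0.6  0.6 -0.2] w 0.506091310927254
toolx yaw 65.01241968791122 want 65.06 toolz [ 2.e-04  1.e-04 -1.e+00]
tool shift mm [712.2 -82.2  76.8]
```

```bash
python3 -m pendant '[[[0.04,-0.008,0],[0,0,0],0],[[0.045,-0.008,0],[0,0,0],0],[[0.045,-0.008,0],[0,0,0],0],[[0.045,-0.008,0],[0,0,0],0],[[0.045,-0.008,0],[0,0,0],0],[[0.045,-0.008,0],[0,0,0],0],[[0.045,-0.008,0],[0,0,0],0],[[0.045,-0.008,0],[0,0,0],0],[[0.04,-0.008,0],[0,0,0],0],[[0,0,0],[0,0,0],0]]'; python3 st.py -80 0 150
```

```text
clock: 2.48
position: [0.3787, -0.169, 0.2271]
ee_rot: [2.647, 1.691, 0.002]
force: [0.2, 0.0, 0.1]
width: 0.009
t 2.475 pos [ 0.3787 -0.169   0.2271] jig mm [ -71.  -314.4] F [0.2 0.  0.1] w 0.009193894756379202
toolx yaw 65.13467225486056 want 65.06 toolz [ 1.e-03  4.e-04 -1.e+00]
tool shift mm [314.3  -8.7  77.3]
```

```bash
python3 -m pendant '[[[0.04,-0.001,0],[0,0,0],0],[[0.045,-0.001,0],[0,0,0],0],[[0.045,-0.001,0],[0,0,0],0],[[0.045,-0.001,0],[0,0,0],0],[[0.045,-0.001,0.015],[0,0,0],0],[[0.045,-0.001,0.02],[0,0,0],0],[[0.03,-0.001,0.02],[0,0,0],0],[[0.02,-0.001,0.02],[0,0,0],0],[[0,0,0],[0,0,0],0],[[0,0,0],[0,0,0],0]]'; python3 st.py -80 0 60
python3 - <<'E'
from h import *
c=cam("wrist");im,d=arm.get_image("wrist");cv2.imwrite("pics/w1.png",im[:,:,::-1])
hsv=cv2.cvtColor(im,cv2.COLOR_RGB2HSV);o=cv2.inRange(hsv,(5,200,140),(20,255,255))
n,l,s,ce=cv2.connectedComponentsWithStats(o)
for i in range(1,n):
    if s[i,4]>60: print(s[i],ce[i],1000*w2j(ray(c,[ce[i]],.08)),d[int(ce[i][1]),int(ce[i][0])])
print(proj(c,[[*j2w(-.065,0),.046],[*j2w(.035,0),.046],[*j2w(.035,.05),.046]]))
E
```

```text
clock: 3.72
position: [0.5036, 0.1159, 0.152]
ee_rot: [2.65, 1.686, -0.001]
force: [-0.5, -0.5, 0.1]
width: 0.01
t 3.725 pos [0.5036 0.1159 0.152 ] jig mm [-77.9  -3.3] F [-0.5 -0.5  0.1] w 0.009506748885470567
toolx yaw 64.93346120509598 want 65.06 toolz [ 0.e+00 -7.e-04 -1.e+00]
tool shift mm [ 3.4 -2.2 92. ]
[[296.57729952 206.04440036]
 [402.90688039 205.9127086 ]
 [409.73319876 151.94727094]]
```

View pics/w1.png

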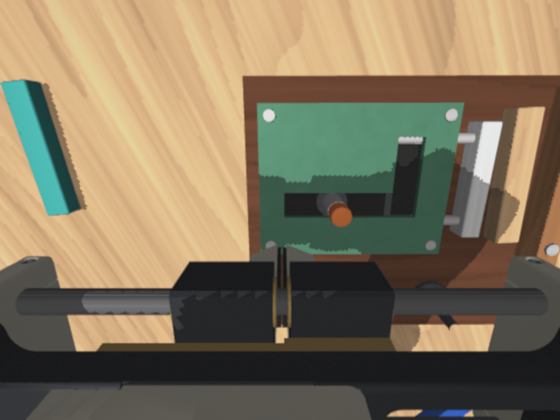

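The wrist picture shows the slot, with the shaded orange cap at (341,216) and the shut fingertips at about (282,250). The long leg runs to the right and the short leg runs up.

Run:
```python
from h import *
c=cam("wrist");im=cv2.imread("pics/w1.png")[:,:,::-1]
print(1000*w2j(ray(c,[[341,216]],.08)),1000*w2j(ray(c,[[285,205],[416,205],[400,140]],.046)))
o=arm.observe();R=cv2.Rodrigues(o['ee_rot'])[0]
for y in (-.019,-.01,0,.01,.019): print(y,proj(c,[o['position']+R@np.array([0,y,0])]),proj(c,[o['position']+R@np.array([.0095,y,-.02])]))
cv2.imwrite("pics/w1c.png",cv2.resize(im[190:300,200:400,::-1],None,fx=4,fy=4,interpolation=cv2.INTER_CUBIC))
```

```text
[[-29.60780068   1.12225242]] [[-75.68088254   0.93904701]
 [ 47.57159734   0.74875706]
 [ 25.47040783  60.31769752]]
-0.019 [[251.94636333 260.78114159]] [[247.72709521 261.81062744]]
-0.01 [[266.9714055 260.79706  ]] [[264.8933529  261.82884135]]
0 [[283.66670145 260.81474797]] [[283.9680229  261.84908013]]
0.01 [[300.36284447 260.83243684]] [[303.04379863 261.8693201 ]]
0.019 [[315.39009748 260.84835759]] [[320.21294225 261.88753706]]
```

View pics/w1c.png

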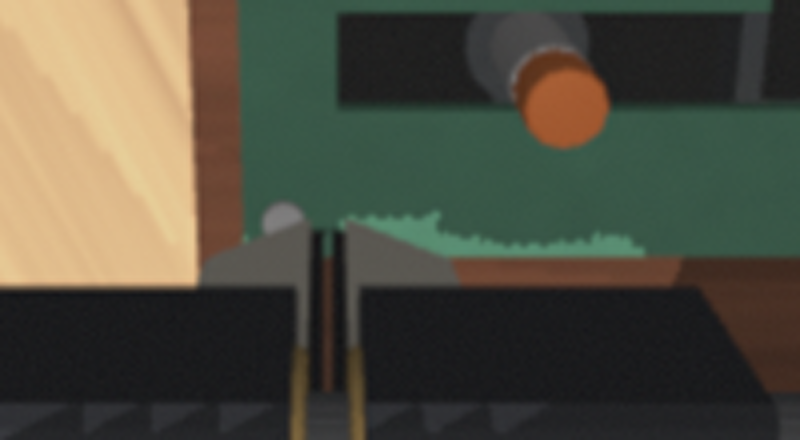

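```bash
python3 -m pendant '[[[0.004,-0.002,0.015],[0,0,0],0],[[0,0,0.02],[0,0,0],0],[[0,0,0.02],[0,0,0],0],[[0,0,0.02],[0,0,0],0],[[0,0,0.016],[0,0,0],0],[[0,0,0.006],[0,0,0],0],[[0,0,0],[0,0,0],0],[[0,0,0],[0,0,0],0]]'; python3 st.py -58 1 55
```

```text
clock: 4.78
position: [0.5037, 0.1219, 0.0553]
ee_rot: [2.648, 1.69, 0.002]
force: [-0.5, 0.4, -1.2]
width: 0.004
t 4.775 pos [0.5037 0.1219 0.0553] jig mm [-80.3   2.1] F [-0.5  0.4 -1.2] w 0.0039979890156527295
toolx yaw 65.07922299826107 want 65.06 toolz [ 1.e-03  2.e-04 -1.e+00]
tool shift mm [-1.1 22.3  0.3]
```

```bash
python3 -m pendant '[[[0,0.007,0],[0,0,0],0],[[0,0.007,0],[0,0,0],0],[[0,0.006,0],[0,0,0],0],[[0,0.006,0],[0,0,0],0],[[0,0.006,0],[0,0,0],0],[[0,0.006,0],[0,0,0],0]]'; python3 st.py 7 1 55;  python3 - <<'E'
from h import *
c=cam("wrist");im,d=arm.get_image("wrist");cv2.imwrite("pics/w2.png",im[:,:,::-1])
E
```

```text
clock: 5.52
position: [0.5379, 0.1056, 0.0547]
ee_rot: [-2.648, -1.69, 0.0]
force: [-2.1, 0.8, 0.1]
width: 0.006
t 5.525 pos [0.5379 0.1056 0.0547] jig mm [-42.4   1.8] F [-2.1  0.8  0.1] w 0.006461529522567997
toolx yaw 65.0888774412961 want 65.06 toolz [-3.e-04 -0.e+00 -1.e+00]
tool shift mm [-0.8 49.4 -0.3]
```

View pics/w2.png

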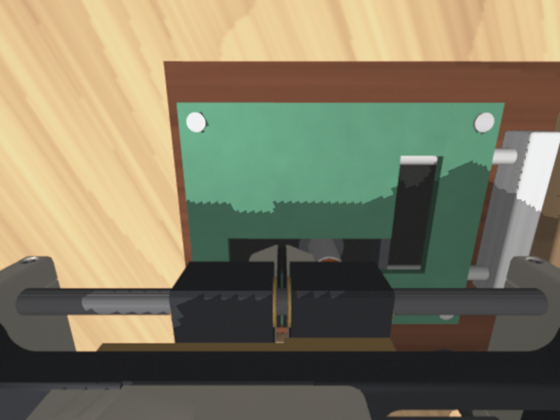

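The wrist picture shows the pin shaft at about (322,245), against the right-hand finger, with about 2 N of force. I carry on along the long leg.

```bash
python3 -m pendant '[[[0,0.006,0],[0,0,0],0],[[0,0.006,0],[0,0,0],0],[[0,0.006,0],[0,0,0],0],[[0,0.006,0],[0,0,0],0],[[0,0.006,0],[0,0,0],0],[[0,0.005,0],[0,0,0],0],[[0,0.004,0],[0,0,0],0],[[0,0,0],[0,0,0],0]]'; python3 st.py 7 1 55;  python3 - <<'E'
from h import *
for n in ("wrist","scene","top"):
    im,d=arm.get_image(n)
    if n=="scene": im=cv2.resize(im[200:320,200:370],None,fx=4,fy=4,interpolation=cv2.INTER_CUBIC)
    if n=="top": im=cv2.resize(im[120:240,190:330],None,fx=4,fy=4,interpolation=cv2.INTER_CUBIC)
    cv2.imwrite(f"pics/{n}3.png",im[:,:,::-1])
E
```

```text
clock: 6.58
position: [0.5735, 0.089, 0.0547]
ee_rot: [2.648, 1.689, 0.0]
force: [-1.2, -0.7, 1.2]
width: 0.011
t 6.575 pos [0.5735 0.089  0.0547] jig mm [-3.2  1.8] F [-1.2 -0.7  1.2] w 0.01134336220970289
toolx yaw 65.06138789949436 want 65.06 toolz [ 4.e-04 -0.e+00 -1.e+00]
tool shift mm [-0.8 10.2 -0.3]
```

View pics/wrist3.png

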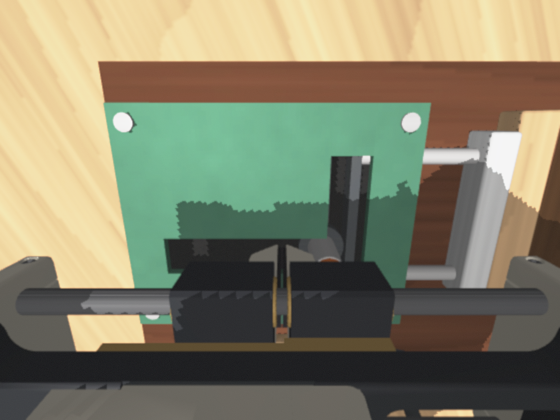

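View pics/scene3.png

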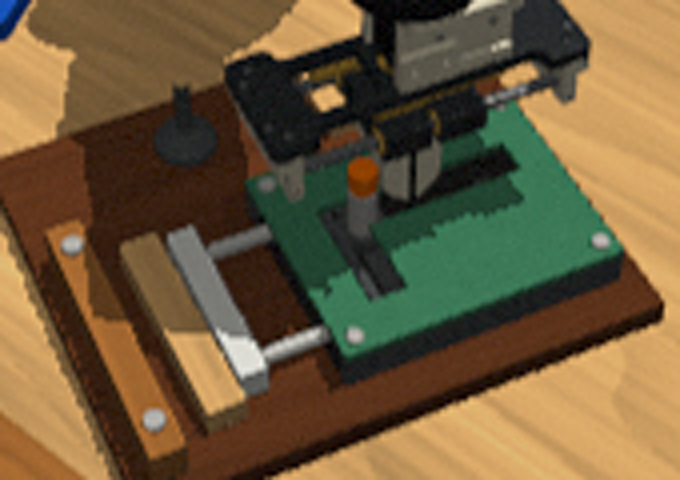

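View pics/top3.png

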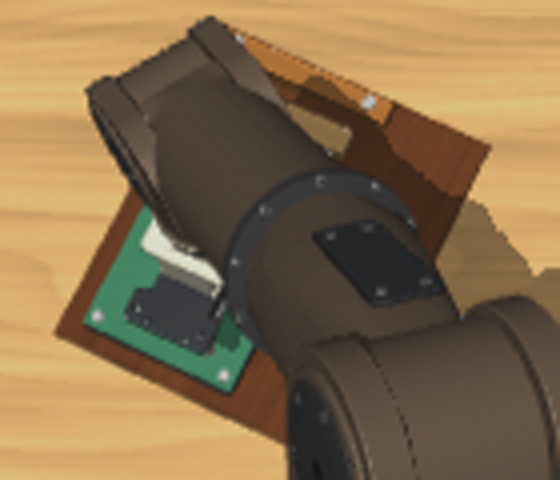

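The scene picture shows the orange cap at crop pixel (363,165), with the fingers behind it. The jaw has advanced and is touching the pale slat.

```bash
cat > pin.py <<'E'
from h import *
c=cam("scene");im,d=arm.get_image("scene")
hsv=cv2.cvtColor(im,cv2.COLOR_RGB2HSV);o=cv2.inRange(hsv,(5,190,100),(20,255,255));m=np.zeros_like(o);m[225:290,255:330]=o[225:290,255:330]
n,l,s,ce=cv2.connectedComponentsWithStats(m)
for i in range(1,n):
    if s[i,4]>8: print('pin',s[i],ce[i].round(1),(1000*w2j(ray(c,[ce[i]],.078))).round(1))
# compare to reference: initial
b=cv2.inRange(hsv,(0,0,0),(255,255,255))
E
python3 pin.py
```

```text
pin [287 240   7   9  48] [290.1 243.5] [[23.4  0.1]]
```

```bash
python3 -m pendant '[[[0,0.004,0],[0,0,0],0],[[0,0.004,0],[0,0,0],0],[[0,0.003,0],[0,0,0],0],[[0,0.001,0],[0,0,0],0],[[0,0,0],[0,0,0],0]]'; python3 st.py 7 1 55; python3 pin.py
```

```text
clock: 7.4
position: [0.5841, 0.0841, 0.0547]
ee_rot: [2.648, 1.69, 0.0]
force: [-2.9, 0.7, 1.5]
width: 0.001
t 7.4 pos [0.5841 0.0841 0.0547] jig mm [8.5 1.8] F [-2.9  0.7  1.5] w 0.0011050332138116147
toolx yaw 65.07834501747247 want 65.06 toolz [ 2.e-04 -0.e+00 -1.e+00]
tool shift mm [-0.8 -1.5 -0.3]
pin [282 241   8  10  53] [285.7 245. ] [[34.5 -0.1]]
```

```bash
python3 -m pendant '[[[0,0.002,0],[0,0,0],0],[[0,0,0],[0,0,0],0],[[0,0,0],[0,0,0],0]]'; python3 st.py -10 -30 55; python3 pin.py;python3 - <<'E'
from h import *
im,d=arm.get_image("scene")
im=cv2.resize(im[200:320,200:370],None,fx=4,fy=4,interpolation=cv2.INTER_CUBIC)
cv2.imwrite(f"pics/s4.png",im[:,:,::-1])
E
```

```text
clock: 7.82
position: [0.5858, 0.0833, 0.0547]
ee_rot: [2.648, 1.69, 0.0]
force: [-3.2, 0.6, 0.3]
width: 0.003
t 7.825 pos [0.5858 0.0833 0.0547] jig mm [10.5  1.8] F [-3.2  0.6  0.3] w 0.003434919451778824
toolx yaw 65.07991209918909 want 65.06 toolz [ 1.e-04 -1.e-04 -1.e+00]
tool shift mm [-31.8 -20.5  -0.3]
pin [282 241   7  10  51] [285.  245.4] [[36.5  0.2]]
```

View pics/s4.png

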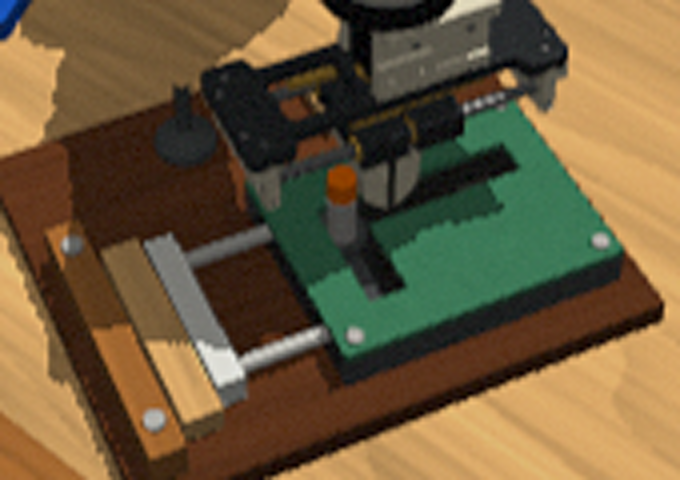

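The scene picture shows the pin at the corner, cap at crop pixel (342,185), with the slat square between jaw and fence. I back off and go round to the -y side of the pin.

```bash
python3 -m pendant '[[[0,-0.01,0],[0,0,0],0],[[0,-0.012,0],[0,0,0],0],[[-0.02,0,0],[0,0,0],0],[[-0.022,0,0],[0,0,0],0],[[0,0.015,0],[0,0,0],0],[[0,0.015,0],[0,0,0],0],[[0,0.015,0],[0,0,0],0],[[0,0.003,0],[0,0,0],0],[[0,0,0],[0,0,0],0]]'; python3 st.py 36 -20 55; python3 pin.py
```

```text
clock: 9.05
position: [0.5916, 0.0347, 0.0545]
ee_rot: [-2.648, -1.69, 0.0]
force: [-0.3, 0.4, -0.5]
width: 0.007
t 9.05 pos [0.5916 0.0347 0.0545] jig mm [ 36.2 -39.9] F [-0.3  0.4 -0.5] w 0.007444519259754128
toolx yaw 65.09544745286509 want 65.06 toolz [-4.e-04  3.e-04 -1.e+00]
tool shift mm [19.9 -0.2 -0.5]
pin [282 241   7  10  53] [285.2 245.2] [[35.8 -0.1]]
```

```bash
python3 -m pendant '[[[0.007,0,0],[0,0,0],0],[[0.007,0,0],[0,0,0],0],[[0.006,0,0],[0,0,0],0],[[0.006,0,0],[0,0,0],0],[[0.006,0,0],[0,0,0],0],[[0.006,0,0],[0,0,0],0],[[0.006,0,0],[0,0,0],0],[[0,0,0],[0,0,0],0]]'; python3 st.py 36 31 55; python3 pin.py
```

```text
clock: 10.1
position: [0.6104, 0.075, 0.0547]
ee_rot: [-2.648, -1.691, -0.001]
force: [0.1, -0.7, -0.3]
width: 0.005
t 10.1 pos [0.6104 0.075  0.0547] jig mm [36.3  4.6] F [ 0.1 -0.7 -0.3] w 0.005383482965811404
toolx yaw 65.12172163531632 want 65.06 toolz [ 3.e-04  5.e-04 -1.e+00]
tool shift mm [26.4 -0.2 -0.3]
pin [286 249   8   9  51] [289.3 252.6] [[36.8 23.5]]
```

Pin at y ≈ 23.5, so the contact offset is about 19 mm. I push another 27 mm.

```bash
python3 -m pendant '[[[0.006,0,0],[0,0,0],0],[[0.006,0,0],[0,0,0],0],[[0.006,0,0],[0,0,0],0],[[0.005,0,0],[0,0,0],0],[[0.004,0,0],[0,0,0],0],[[0,0,0],[0,0,0],0],[[0,0,0],[0,0,0],0]]'; python3 st.py 36 31 55; python3 pin.py
```

```text
clock: 11.02
position: [0.6216, 0.0989, 0.0548]
ee_rot: [-2.648, -1.69, -0.0]
force: [0.0, 0.3, -0.1]
width: 0.004
t 11.025 pos [0.6216 0.0989 0.0548] jig mm [36.3 31. ] F [ 0.   0.3 -0.1] w 0.004120831381265123
toolx yaw 65.08852829107958 want 65.06 toolz [ 1.e-04  2.e-04 -1.e+00]
tool shift mm [ 0.  -0.3 -0.2]
pin [291 257   8  10  53] [294.5 260.7] [[36.6 49.3]]
```

```bash
python3 -m pendant '[[[0.002,0,0],[0,0,0],0],[[0.001,0,0],[0,0,0],0],[[0,0,0],[0,0,0],0],[[0,0,0],[0,0,0],0]]'; python3 st.py 36 31 55; python3 pin.py
```

```text
clock: 11.58
position: [0.6228, 0.1014, 0.0547]
ee_rot: [2.648, 1.69, -0.0]
force: [-0.4, -0.1, 0.1]
width: 0.005
t 11.575 pos [0.6228 0.1014 0.0547] jig mm [36.4 33.8] F [-0.4 -0.1  0.1] w 0.005302083666176303
toolx yaw 65.0840019957372 want 65.06 toolz [ 0. -0. -1.]
tool shift mm [-2.8 -0.4 -0.3]
pin [292 257   7  10  53] [295.1 261.6] [[36.5 52.2]]
```

Pin at y ≈ 52. I back away along -y, rise, and move clear of the view.

```bash
python3 -m pendant '[[[-0.012,0,0],[0,0,0],0],[[-0.02,0,0],[0,0,0],0],[[-0.02,0,-0.02],[0,0,0],0],[[0,0,-0.04],[0,0,0],0],[[0,0,-0.04],[0,0,0],0],[[-0.04,0,-0.03],[0,0,0],0],[[-0.045,0,0],[0,0,0],0],[[-0.045,0,0],[0,0,0],0],[[-0.045,0,0],[0,0,0],0],[[-0.045,0,0],[0,0,0],0]]'; python3 -m pendant '[[[-0.045,0,0],[0,0,0],0],[[-0.045,0,0],[0,0,0],0],[[-0.045,0,0],[0,0,0],0],[[-0.045,0,0],[0,0,0],0],[[0,0,0],[0,0,0],0],[[0,0,0],[0,0,0],0]]'
python3 st.py; python3 pin.py
python3 - <<'E'
from h import *
for n,r in [("top",(120,240,190,330)),("scene",(200,320,200,370))]:
    im,d=arm.get_image(n);c=cam(n)
    for l in ("slat","jaw"):
        for x in arm.masks_of(n,l)[:3]:
            ys,xs=np.nonzero(x['pixels']);W=w2j(ray(c,np.c_[xs,ys],.038 if l=="slat" else .042))*1000
            print(n,l,x['conf'],np.round(x['rect']),cv2.minAreaRect(W.astype(np.float32)))
    cv2.imwrite(f"pics/{n}5f.png",im[:,:,::-1])
    cv2.imwrite(f"pics/{n}5.png",cv2.resize(im[r[0]:r[1],r[2]:r[3],::-1],None,fx=4,fy=4,interpolation=cv2.INTER_CUBIC))
E
```

```text
clock: 12.88
position: [0.5063, -0.1479, 0.1847]
ee_rot: [2.649, 1.688, -0.001]
force: [0.4, -0.6, -0.7]
width: 0.004
clock: 13.62
position: [0.4316, -0.3085, 0.1847]
ee_rot: [-2.649, -1.688, -0.0]
force: [0.4, 0.9, 0.5]
width: 0.007
t 13.625 pos [ 0.4316 -0.3085  0.1847] jig mm [  35.8 -418.5] F [0.4 0.9 0.5] w 0.0066422404010722975
toolx yaw 65.02036899944424 want 65.06 toolz [-1.e-04  2.e-04 -1.e+00]
pin [292 257   7   9  43] [295.1 260.6] [[35.1 49.7]]
top slat 0.74 [194. 267.  36.  18.] ((-319.411376953125, 42.943153381347656), (26.010658264160156, 130.0835418701172), 6.450476169586182)
top slat 0.66 [262. 145.  33.  20.] ((154.55323791503906, 20.90163803100586), (124.65227508544922, 22.969743728637695), 88.19650268554688)
top slat 0.62 [347. 197.  24.  40.] ((111.93075561523438, -320.2616271972656), (127.41888427734375, 28.091358184814453), 47.55937957763672)
top jaw 0.7 [259. 156.  32.  27.] ((114.36477661132812, 19.370174407958984), (63.563175201416016, 109.25312042236328), 4.235598087310791)
scene slat 0.93 [206. 192.  23.  38.] ((127.89537811279297, -294.85455322265625), (136.34388732910156, 33.813316345214844), 47.65317153930664)
scene slat 0.57 [240. 287.  32.  47.] ((160.37786865234375, 26.74203109741211), (142.17657470703125, 27.07967185974121), 89.78795623779297)
scene slat 0.57 [419. 232.  41.  39.] ((-296.8682861328125, 63.804893493652344), (35.57219696044922, 133.7589111328125), 4.740689277648926)
scene jaw 0.63 [258. 279.  40.  42.] ((128.4883575439453, 24.150634765625), (67.78076171875, 113.7059555053711), 15.61032772064209)
```

View pics/top5.png

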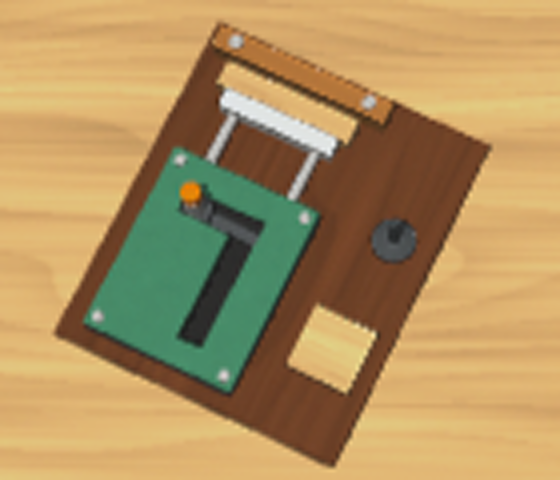

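View pics/scene5.png

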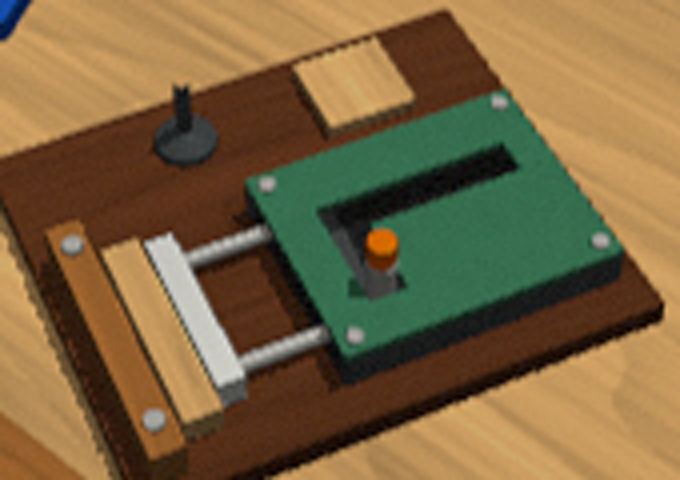

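View pics/scene5f.png

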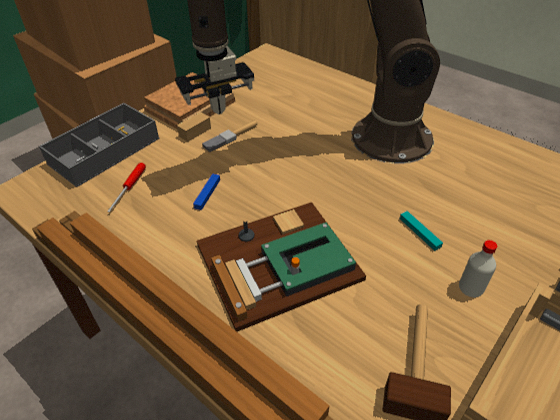

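The final pictures show the pin at the far end of the short leg (cap at top-crop pixel (190,192)). The slat lies square between jaw and fence, the tile and foot haven't moved, and the arm is clear. Handing in.

```bash
python3 -c "
from h import *
print(1000*w2j(ray(cam('top'),[[190+190/4-.5,120+192/4-.5]],.082)))
print(arm.sign_off())"
```

```text
[[33.33685963 53.01682195]]
the job is handed in; nothing more can be done
None
```

I pushed the pin with the shut fingertips along the long leg to the corner, then round it to the end of the short leg. The arm then withdrew, and I handed the job in after about 14 s of the 48 s. The sign-off gives no verdict, so what follows rests on my own camera checks.

- **Pin:** it measures about 50–53 mm across and 98–102 mm along, depending on camera and method. It looks seated. I did not measure lift, but the contact force stayed around 3 N or less.
- **Jaw and slat:** in the pictures the jaw has advanced and the slat lies between jaw and fence. I have no clean figure for the jaw's travel, because the network's outline of it also took in its rods.
- **Slat position:** the two cameras disagree slightly, at 154.5 mm (top) and 160.4 mm (scene) along jig x. Both are within the 151–166 mm limits.
- **Slat angle:** the readings were 1.8° off square (top, from a coarse outline) and 0.2° (scene), against a limit of about 3.4°.
- **Bystanders and look-alikes:** by eye, the tile, foot, glue, mallet, screwdriver, brush and blue and turquoise bars are where they started. I did not check the offcut. The robot was touching nothing at the end.

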